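Put the loose press parts away in their sorting trays

ROBOT

A 6-joint arm with a two-finger parallel gripper is mounted at the origin on a cart in front of the work surface, level with it; the furniture and walls round the work are solid. World frame = base frame: x ahead of the robot, y to its left, z up, the work surface at z = 0. Lengths are in mm, angles in rad, forces in N, time in s.
With the tool pointing down it reaches from about 350 to 975 mm from the base axis. Payload 7.1 kg.
Tool frame: the origin (TCP) lies midway between the tips of the shut fingers; the grasp point (between the pads) lies ctrl.grip_point_offset behind it (ctrl.grip_point_offset is the distance from the TCP to the grasp point, in mm); z points along the fingers, y is the direction in which the jaws open and shut (so a half turn about z gives the same grasp; the last joint's range is limited). The gripper opens to 88 mm and grips with 3 to 60 N. Pads are 20 mm wide; open, the fingers measure 115 mm over their backs; the gripper's body (75 mm by 178 mm) begins 61 mm behind the grasp point.
Start: joints at [-0.019, 0.423, 1.63, -0, 1.089, -0.019], TCP at [624.984, 0.026, 222.675] pointing down, gripper open.
Joint ranges: [-3, 3], [-0.9, 2.11], [0.09, 2.58], [-1.31, 4.45], [0.11, 2.69], [-2.54, 2.54]. Speed limits (rad/s): [2.39, 2.39, 3.01, 3.14, 3.14, 3.14].

INTERFACE

Orientations are given as a rotation vector (axis times angle).
In Python, from workcell import telemetry, optics, order, ctrl gives the robot as it stands.
- The arm moves only by the tool move_arm, never from a script. Its argument "motion" is a list of rows, each a list of 3 entries, a list of its own where there are three numbers: the opening, from 0 (shut) to 1 (fully open), then the shift along the tool's x, y, z in units of 100 mm (1.0 is 100 mm), then the turn about the tool's z in units of pi/2 rad (1.0 is pi/2 rad). In form: [[gripper, [x, y, z], twist], ...]. A call has 1 to 5 rows; each row shifts and turns the pose as measured when the row begins, along the tool's axes as they then stand; what a row does not reach is not made up. A row lasts 1/12 s, in which the tool goes at most 41.7 mm and 7.16 degrees, less where a joint would pass 70% of its speed; a pose out of reach is approached as far as the arm can. A call with a number of a shift or a turn outside -1 to 1 is refused whole. A call with a gripper value outside its range is refused whole. The fingers move at their own pace and stop on an object; the grip force is fixed at half the most. Time passes only in rows, so rows that do not move let the fingers close. It gives the time, the measured TCP pose, the force and the opening at its end, in the units of the state.
- telemetry.get_obs(): the state, without advancing time (a new reading comes with each control period).
- optics.get_image(name): name is "scene" or "side" or "wrist"; returns the picture (420x560x3 uint8, red, green, blue); there is no depth.
- optics.camera_info(name): a dict with "mtx" (3x3 intrinsics, pixels), "R" (3x3) and "t" (3): a world point X has camera coordinates R X + t. Camera axes: x right, y down, z forward; pixel columns grow to the right and rows downward; lengths in mm; the calibration is good to about 2 mm. A picture is of the moment at which its call begins: read the wrist's pose just before it. camera_info takes no time and is no camera call; for the wrist camera it gives the pose at the moment of the call.
- order.close_job(): hands the job in, once; it reports no verdict.
Trained networks look in the newest picture that a camera, given by its name, has taken for a name from the list of things; names that differ only in an ending like _2 or _b are one class to them, and where a whole thing is asked for, a point or a joint stands for the part that bears it (a point fixed in the world has none). Each returns a list of dicts, best first, with "confidence" (0 to 1); they miss things now and then, are a little off and sometimes report something else, mostly with a low value. They report only what shows in the picture. A call takes as long as a camera call. They do not tell look-alikes from the thing itself.
- optics.regions_of(camera, query): "pixels" (420x560 bool, what is visible of it).
- optics.landmark_of(camera, query): "location" ([x, y, z] in mm, in world coordinates, good to about 4 mm: a listed point, or the origin of a listed thing).
The state is a dict: "t": time; "qpos": joint angles; "qvel": joint speeds; "joint_torque": joint torques, N m; "ee_pos": TCP position; "orientation": TCP orientation; "ft_force": force on the tool from outside, world axes, zero at the start; "moment": the same for the moment, N m; "width": finger opening in mm.
Only numpy, scipy, OpenCV 4.12 (cv2) and the standard library are available. Lean on these libraries where they do the work, as an engineer would, in place of code of your own. Each camera call takes 0.05 s, during which the arm holds its last target. There are 200 camera calls.

TASK

Put the five loose parts lying along the front of the bench away, each in the tray whose fixed sample on the back ledge shows the same kind of part: long bar, short bar, the two quoins together, and type slug. Set each one down without dropping it, right side up and flat on the tray's floor inside the rim, the slug standing on its narrow foot and neither quoin on top of the other.

Things in the scene. Friction and masses are not known exactly. Their poses are not given: they have to be found in the camera images.
- long_bar: long flat bar of dark steel with a hole near one end, 34 wide x 112 long x 10 mm high, 0.25 kg, lying flat. Loose. Origin: centre of the underside; y along its length, x across its width (grip here), z up.
- short_bar: short flat bar of dark steel with a hole near one end, 34 wide x 85 long x 10 mm high, 0.25 kg, lying flat. Loose. Origin: centre of the underside; y along its length, x across its width (grip here), z up.
- quoin_a: quoin: short thick grey steel block with a round key hole in its top, 24 wide x 52 long x 17 mm high, 0.1 kg. Loose. Origin: centre of the underside; y along its length, x across its width (grip here), z up.
- quoin_b: second quoin, the same as the first: 24 wide x 52 long x 17 mm high, 0.1 kg. Loose. Origin: centre of the underside; y along its length, x across its width (grip here), z up.
- slug: type slug: thin upright strip of pale cast metal with a dark printing edge on top, 9 wide x 100 long x 25 mm high, 0.1 kg, standing on its narrow foot. Loose. Origin: centre of the underside; y along its length, x across its width (grip here), z up.
- tray_long_bar: plywood tray fixed to the bench, one of four alike; sample screwed on its ledge: a long flat steel bar, 34 x 112 x 10 mm. Bay inside 130 (x) x 110 mm (y); floor top 4 mm, rim top 16 mm above the bench; walls 4 mm. The ledge, 38 mm deep, 16 mm high, lies behind the bay on its +x side; the sample lies along y and stays. Origin: bay centre at bench height; x to the ledge, z up.
- tray_short_bar: plywood tray fixed to the bench, one of four alike; sample screwed on its ledge: a short flat steel bar, 34 x 85 x 10 mm. Bay inside 130 (x) x 110 mm (y); floor top 4 mm, rim top 16 mm above the bench; walls 4 mm. The ledge, 38 mm deep, 16 mm high, lies behind the bay on its +x side; the sample lies along y and stays. Origin: bay centre at bench height; x to the ledge, z up.
- tray_quoin: plywood tray fixed to the bench, one of four alike; sample screwed on its ledge: a quoin, 24 x 52 x 17 mm; two fit end to end along x. Bay inside 130 (x) x 110 mm (y); floor top 4 mm, rim top 16 mm above the bench; walls 4 mm. The ledge, 38 mm deep, 16 mm high, lies behind the bay on its +x side; the sample lies along y and stays. Origin: bay centre at bench height; x to the ledge, z up.
- tray_slug: plywood tray fixed to the bench, one of four alike; sample screwed on its ledge: a type slug, 11 x 100 x 25 mm. Bay inside 130 (x) x 110 mm (y); floor top 4 mm, rim top 16 mm above the bench; walls 4 mm. The ledge, 38 mm deep, 16 mm high, lies behind the bay on its +x side; the sample lies along y and stays. Origin: bay centre at bench height; x to the ledge, z up.
- lever_ball (a point): obstacle, not part of the job: centre of the red ball (47 mm) on the lever end of the fixed green bench machine behind the trays, 287 mm above the bench. The lever rises forward from the machine, which stands behind the ball (its base front 40 mm farther from the robot, 200 mm wide, body up to 250 mm high). Swing the arm past in front of the ball, not through it.
Not all that is in view belongs to the job. Leave any green look-alike of the quoin_b alone.

How it is judged (in metres and radians):
At the end, for the whole second after the job is handed in: Each of the five parts rests, released and still, flat on the bay floor of its own kind's tray (centre inside the rim, underside within 5 mm of the floor, tilted less than 0.15 rad, right side up): long bar, short bar and slug in theirs, both quoins in the quoin tray (x of long_bar in the frame of tray_long_bar between -0.065 and 0.065 m and y of long_bar in the frame of tray_long_bar between -0.055 and 0.055 m and z of long_bar in the frame of tray_long_bar between 0 and 0.009 m and angle between each of long_bar, short_bar, quoin_a, quoin_b, slug's own z axis and vertical below 0.15 rad and linear speed of each of long_bar, short_bar, quoin_a, quoin_b, slug below 0.02 m/s and contact force between the fingers and long_bar below 0.05 N and x of short_bar in the frame of tray_short_bar between -0.065 and 0.065 m and y of short_bar in the frame of tray_short_bar between -0.055 and 0.055 m and z of short_bar in the frame of tray_short_bar between 0 and 0.009 m and contact force between the fingers and short_bar below 0.05 N and x of quoin_a in the frame of tray_quoin between -0.065 and 0.065 m and y of quoin_a in the frame of tray_quoin between -0.055 and 0.055 m and z of quoin_a in the frame of tray_quoin between 0 and 0.009 m and contact force between the fingers and quoin_a below 0.05 N and x of quoin_b in the frame of tray_quoin between -0.065 and 0.065 m and y of quoin_b in the frame of tray_quoin between -0.055 and 0.055 m and z of quoin_b in the frame of tray_quoin between 0 and 0.009 m and contact force between the fingers and quoin_b below 0.05 N and x of slug in the frame of tray_slug between -0.065 and 0.065 m and y of slug in the frame of tray_slug between -0.055 and 0.055 m and z of slug in the frame of tray_slug between 0 and 0.009 m and contact force between the fingers and slug below 0.05 N); the robot touches nothing.
It fails at once if a part is dropped (falls free, faster than 0.9 m/s, out of the fingers) ((linear speed of long_bar above 0.9 m/s and contact force between the fingers and long_bar below 0.01 N) or (linear speed of short_bar above 0.9 m/s and contact force between the fingers and short_bar below 0.01 N) or (linear speed of quoin_a above 0.9 m/s and contact force between the fingers and quoin_a below 0.01 N) or (linear speed of quoin_b above 0.9 m/s and contact force between the fingers and quoin_b below 0.01 N) or (linear speed of slug above 0.9 m/s and contact force between the fingers and slug below 0.01 N)).
It also fails if it takes over 120 s, if anything falls off the work surface, if the arm or the gripper's body presses on something with over 40 N, if the wrist force passes 120 N, or if a joint passes its speed limit or range.

## Working session

There is one attempt and no reset: what is moved stays moved. The work goes in short steps, Python scripts to look and compute and a tool call to move; the robot and the scene stay as the last step left them, time stands still between calls to the robot, and variables do not carry over. Pictures are saved under pics/ and viewed, on a budget of 14 in all, crops included, one or two more only if the job needs it, and the job is handed in when it is done.

Besides the shell and the picture viewer there is one more tool, called after "Call:" as name(argument=value, ...) on one line, values as JSON. move_arm: Moves the arm, as the interface text tells. Shifts and turns lie within -1 to 1; 1 stands for 100 mm of shift or pi/2 rad of turn. Its arguments: {"type":"object","properties":{"motion":{"type":"array"}},"required":["motion"]}

```bash
mkdir -p pics; ls; python3 - <<'E'
from workcell import telemetry, optics, order, ctrl
import cv2
print(telemetry.get_obs(), ctrl.grip_point_offset)
for c in ["scene","side"]:
    im=optics.get_image(c); cv2.imwrite(f"pics/{c}0.png",im[:,:,::-1])
    for n in ["long_bar","short_bar","quoin_a","slug","tray_long_bar","tray_short_bar","tray_quoin","tray_slug","lever_ball"]:
        print(c,n,[(d["location"] if isinstance(d["location"],list) else d["location"].round(0).tolist(),round(float(d["confidence"]),2)) for d in optics.landmark_of(c,n)])
E
```

```text
pics
{'t': 0.0, 'qpos': array([-1.89895405e-02,  4.23828620e-01,  1.63067399e+00,  3.21161433e-05,
        1.08858811e+00, -1.90086831e-02]), 'qvel': array([-0.00094176, -0.00026485,  0.00119361, -0.0006359 , -0.00111814,
       -0.00175476]), 'joint_torque': array([ 1.28069914e-03, -5.44622147e+01, -2.73670936e+01,  6.42951974e-02,
        2.27214623e-02, -1.51321510e-04]), 'ee_pos': array([6.24455010e+02, 5.14188513e-02, 2.21915611e+02]), 'orientation': array([-2.22065941e+00, -2.22066879e+00,  1.59928388e-03]), 'ft_force': array([ 1.09515166,  0.16285229, -1.09049059]), 'moment': array([-0.00880441,  0.00969634,  0.04142986]), 'width': 87.7054679800532} 18.700000000000003
scene long_bar [([425.4, -41.9, -4.6], 0.93)]
scene short_bar [([423.7, -182.4, 1.0], 0.92)]
scene quoin_a [([428.2, 210.5, 1.2], 0.59), ([426.0, 81.3, -1.0], 0.54), ([785.9, 29.9, 2.0], 0.43), ([772.7, 370.8, 2.9], 0.41)]
scene slug [([430.1, 332.8, -1.5], 0.73)]
scene tray_long_bar [([580.0, 345.6, -2.1], 0.64)]
scene tray_short_bar [([571.4, 94.1, -0.3], 0.79)]
scene tray_quoin [([576.9, -49.3, 0.3], 0.94)]
scene tray_slug [([581.6, -201.8, -1.0], 0.6)]
scene lever_ball []
side long_bar [([421.0, -39.8, -0.8], 0.8)]
side short_bar [([425.5, -188.3, 4.3], 0.59)]
side quoin_a [([427.7, 207.6, -1.8], 0.87), ([776.3, 367.6, -0.8], 0.6), ([784.8, 24.6, -4.8], 0.58), ([427.4, 79.9, -3.3], 0.54)]
side slug [([429.4, 332.6, 1.3], 0.88)]
side tray_long_bar [([579.4, 347.7, -0.4], 0.74)]
side tray_short_bar [([570.2, 92.8, -3.0], 0.63), ([425.2, -44.5, -1.1], 0.52)]
side tray_quoin [([572.7, -46.4, 2.6], 0.79)]
side tray_slug [([577.9, -202.6, 6.5], 0.58)]
side lever_ball []
```

View pics/scene0.png

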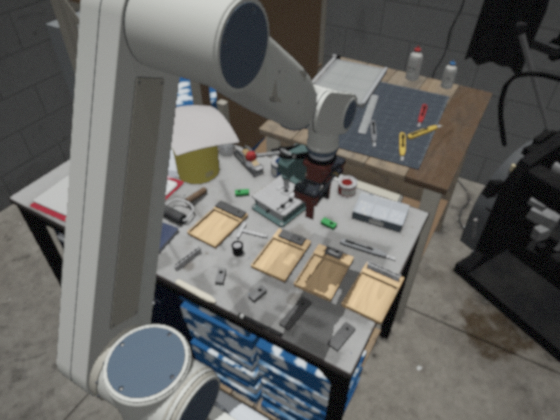

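View pics/side0.png

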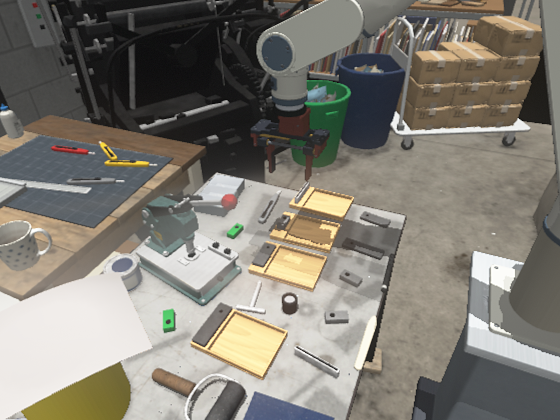

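The scene view shows five parts along the front: slug (187,258), quoins (220,277) and (257,294), bars (294,313) and (342,333). There are four trays behind them, two green look-alikes, a black pot and a T-key. In the side view the ball is at (229,201). Next I'll get part orientations from the masks, the ball position, and a zoom on the samples.

```bash
cat > h.py <<'E'
from workcell import telemetry, optics, order, ctrl
import numpy as np, cv2
from scipy.spatial.transform import Rotation as Ro
def P(c):
    i=optics.camera_info(c); return np.array(i["mtx"])@np.c_[i["R"],i["t"]]
def proj(p,X): q=p@np.append(X,1); return q[:2]/q[2]
def plane(p,uv,z):
    H=np.c_[p[:,0],p[:,1],p[:,2]*z+p[:,3]]
    return cv2.perspectiveTransform(np.float64(uv).reshape(-1,1,2),np.linalg.inv(H)).reshape(-1,2)
def rect(p,mask,z):
    ys,xs=np.nonzero(mask); q=plane(p,np.c_[xs,ys],z)
    r=cv2.minAreaRect(np.float32(q)); b=cv2.boxPoints(r)
    e=max(b[1]-b[0],b[2]-b[1],key=np.linalg.norm)
    return np.round(r[0],1),np.round(sorted(r[1]),1),round(float(np.degrees(np.arctan2(e[1],e[0]))%180),1)
E
python3 - <<'E'
from h import *
for c in ["scene","side"]:
    im=optics.get_image(c); p=P(c)
    for n,z in [("long_bar",10),("short_bar",10),("quoin_a",17),("slug",25),("tray_long_bar",16),("tray_short_bar",16),("tray_quoin",16),("tray_slug",16)]:
        for d in optics.regions_of(c,n): print(c,n,round(float(d["confidence"]),2),d["pixels"].sum(),*rect(p,d["pixels"],z))
ps,pd=P("scene"),P("side")
for c,uv in (("scene",(250,156)),("side",(229,201))): print(c,plane(P(c),[uv],287), plane(P(c),[uv],0))
print(cv2.triangulatePoints(ps,pd,np.float64([250,156]),np.float64([229,201])).ravel())
im=optics.get_image("side"); cv2.imwrite("pics/z1.png",cv2.resize(im[170:390,180:410,::-1],None,fx=2.6,fy=2.6,interpolation=cv2.INTER_CUBIC))
im=optics.get_image("wrist"); cv2.imwrite("pics/w1.png",im[:,:,::-1])
E
```

```text
scene long_bar 0.79 491 [423.8 -44.1] [ 38.7 116.7] 172.7
scene short_bar 0.61 360 [ 420.4 -183.8] [33.2 86.5] 168.7
scene quoin_a 0.64 123 [776.6  24.8] [35.7 54.8] 83.5
scene quoin_a 0.43 143 [417.7 203.9] [26.6 59.4] 28.0
scene slug 0.46 199 [422.8 324.8] [ 24.9 102.7] 168.8
scene tray_long_bar 0.76 1584 [597.1 343.6] [134.3 191.7] 177.7
scene tray_short_bar 0.85 1838 [585.6  94. ] [124.5 190.6] 2.4
scene tray_short_bar 0.61 2297 [ 596.7 -203.6] [120.7 195. ] 178.3
scene tray_quoin 0.68 1986 [593.5 -50. ] [121.2 191.4] 2.4
scene tray_slug 0.94 2297 [ 596.6 -204.1] [121.1 193.1] 177.8
side long_bar 0.81 402 [428.1 -40.8] [ 41.4 110.8] 174.0
side short_bar 0.59 293 [ 424.  -178.9] [50.8 87.7] 167.4
side quoin_a 0.77 258 [769.1 370.7] [24.8 64. ] 127.1
side quoin_a 0.74 289 [425.  213.9] [33.7 53.6] 26.9
side quoin_a 0.72 153 [782.6  36. ] [33.1 62.8] 83.7
side quoin_a 0.68 239 [ 422.9 -169.2] [41.8 83.3] 171.0
side quoin_a 0.6 232 [427.6  85.9] [36.6 56. ] 165.5
side slug 0.73 511 [429.3 339.7] [ 24.7 103.1] 171.2
side slug 0.71 265 [425.7  93.8] [40.6 57.4] 162.9
side tray_long_bar 0.56 4187 [601.  347.4] [128.3 182.6] 176.8
side tray_long_bar 0.45 2547 [591.8 101.8] [134.9 185.7] 1.7
side tray_short_bar 0.75 2449 [591.7 100. ] [133.1 181.7] 1.6
side tray_quoin 0.61 1879 [597.1 -41.6] [136.2 180.5] 1.9
side tray_slug 0.71 1489 [ 598.3 -203.2] [160.6 181.9] 177.9
scene [[657.82386196 241.2660511 ]] [[983.59137217 470.55943393]]
side [[660.71060233 234.89972391]] [[ 884.58058412 -105.40583079]]
[0.86781166 0.31670339 0.38288398 0.00132161]
```

View pics/z1.png

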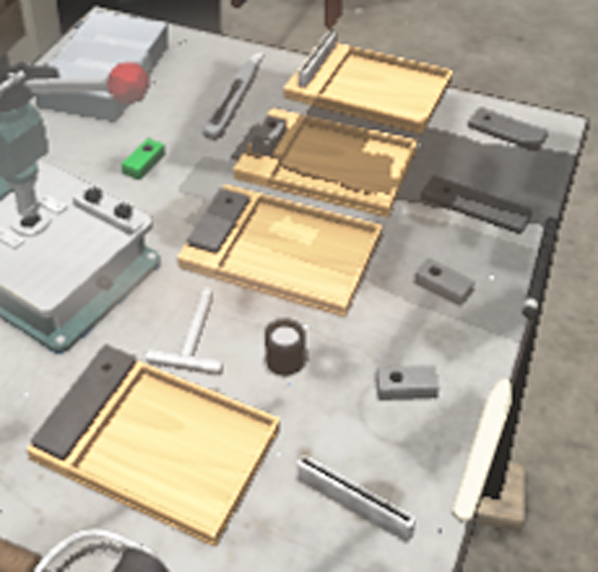

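View pics/w1.png

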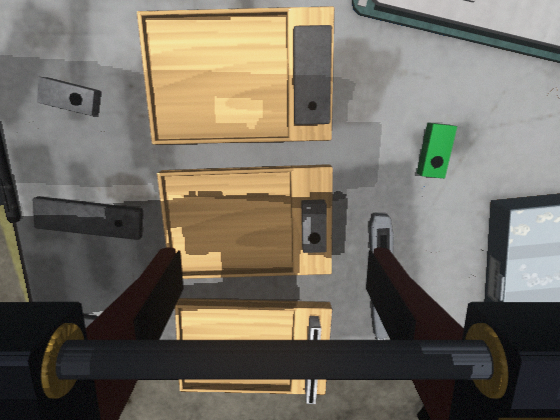

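The zoomed side view confirms the samples, from +y to −y: long bar (y≈346), short bar (94), quoin (−48), slug (−202). The wrist view shows quoin_b at (70,97) and the long bar at (88,217), with image up = +y and right = +x. The ball is at about (658, 239, 287). I'll pull back and survey with the wrist camera.

Call:
move_arm(motion=[[1, [0, -0.4, 0], 0], [1, [0, -0.4, 0], 0], [1, [0, -0.4, 0], 0], [1, [0, 0, 0], 0]])

```text
t: 2.33
ee_pos: [500.6, 0.1, 219.6]
orientation: [-2.22, -2.22, 0.003]
ft_force: [0.0, -0.0, -0.6]
width: 87.6
```

```bash
cat >> h.py <<'E'
def look(name,items):
    o=telemetry.get_obs(); p=P("wrist"); im=optics.get_image("wrist"); cv2.imwrite(f"pics/{name}.png",im[:,:,::-1])
    print(o["ee_pos"].round(1),o["orientation"].round(3),o["qpos"].round(2),"cam",np.round(-np.linalg.inv(p[:,:3])@p[:,3]))
    for n,z in items:
        for d in optics.regions_of("wrist",n): print(n,round(float(d["confidence"]),2),d["pixels"].sum(),*rect(p,d["pixels"],z))
    return p,im
E
python3 -c "
from h import *
look('w2',[('long_bar',10),('quoin_a',17),('tray_short_bar',16),('tray_quoin',16)])"
```

```text
[5.006e+02 1.000e-01 2.196e+02] [-2.22  -2.22   0.003] [-0.02  0.25  1.9   0.    1.   -0.02] cam [501.  78. 382.]
long_bar 0.58 3519 [427.  -44.9] [ 36.9 112.4] 173.0
long_bar 0.52 1486 [427.   78.5] [24.7 54.2] 166.5
quoin_a 0.75 1490 [427.8  78.4] [24.3 53.1] 166.2
quoin_a 0.68 691 [766.4  26.8] [18.2 52.8] 102.3
tray_short_bar 0.68 26096 [591.6  94.3] [119.7 178.8] 1.6
tray_quoin 0.84 17953 [596.4 -48.6] [121.  177.1] 2.1
```

Call:
move_arm(motion=[[1, [0.4, 0, 0], 0], [1, [0.4, 0, 0], 0], [1, [0.4, 0, 0], 0], [1, [0.4, 0, 0], 0], [1, [0.4, 0, 0], 0]])

```text
t: 3.0
ee_pos: [520.6, 200.9, 223.1]
orientation: [2.229, 2.198, 0.015]
ft_force: [1.5, -0.1, 0.7]
width: 87.6
```

Call:
move_arm(motion=[[1, [0, 0, 0], 0], [1, [0, 0, 0], 0]])

```text
t: 3.17
ee_pos: [523.2, 209.2, 223.1]
orientation: [2.221, 2.206, 0.021]
ft_force: [0.1, -1.1, 0.8]
width: 87.9
```

```bash
python3 -c "
from h import *
look('w3',[('slug',25),('quoin_a',17),('tray_long_bar',16)])"
```

```text
[523.2 209.2 223.1] [2.221 2.206 0.021] [ 0.36  0.33  1.78 -0.01  1.02  0.37] cam [521. 287. 386.]
slug 0.6 1472 [431.2 330.8] [ 11.  102.1] 170.3
quoin_a 0.88 1338 [426.4 208.1] [25.1 56.8] 26.0
quoin_a 0.86 797 [438.3  80.8] [33.1 34.9] 166.1
quoin_a 0.56 1287 [765.1 353.8] [36.9 37.9] 102.0
tray_long_bar 0.93 19167 [600.6 325.8] [ 87.3 179.7] 179.6
```

View pics/w3.png

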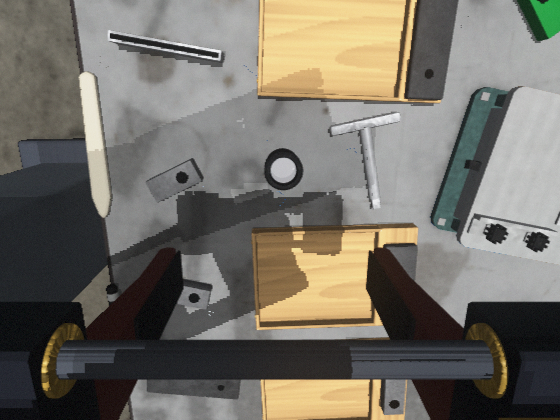

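The slug at (165,46), quoin_a at (175,178) and quoin_b at (190,295) are clearly visible, and the sizes fit. I'll use yaw ≈ 180°, which keeps J6 well within its range, and take the slug first.

```bash
cat >> h.py <<'E'
def go(x,y,z,yaw,first=True):
    "shift in tool axes (units of 100mm) at present yaw and at target yaw, twist units"
    o=telemetry.get_obs(); R=Ro.from_rotvec(o["orientation"]).as_matrix(); ps=np.degrees(np.arctan2(R[1,0],R[0,0]))
    dy=(yaw-ps+180)%360-180
    d=np.array([x,y,z])-o["ee_pos"]; c,s=np.cos(np.radians(yaw)),np.sin(np.radians(yaw))
    Rt=np.array([[c,s,0],[s,-c,0],[0,0,-1]])
    print("t",round(o["t"],1),"pos",o["ee_pos"].round(1),"yaw",round(ps,1),"tiltz",R[:,2].round(3),"w",round(float(o["width"]),1),"F",o["ft_force"].round(1))
    print("shift now",(R.T@d/100).round(3),"shift at target yaw",(Rt.T@d/100).round(3),"twist",round(-dy/90,3))
E
```

Call:
move_arm(motion=[[0.5, [0, 0, 0], -0.08], [0.5, [0, 0, 0], -0.08], [0.5, [0, 0, 0], -0.08], [0.5, [0, 0, 0], -0.08], [0.5, [0, 0, 0], -0.08]])

```text
t: 3.78
ee_pos: [523.8, 198.0, 223.3]
orientation: [1.438, 2.778, 0.011]
ft_force: [-0.1, -1.3, 0.1]
width: 57.8
```

Call:
move_arm(motion=[[0.5, [0, 0, 0], -0.08], [0.5, [0, 0, 0], -0.08], [0.5, [0, 0, 0], -0.08], [0.5, [0, 0, 0], -0.08], [0.5, [0, 0, 0], -0.08]])

```text
t: 4.2
ee_pos: [524.9, 188.8, 223.7]
orientation: [0.514, 3.084, 0.002]
ft_force: [-0.3, 0.5, 0.0]
width: 44.0
```

Call:
move_arm(motion=[[0.5, [0, 0, 0], -0.08], [0.5, [0, 0, 0], 0], [0.5, [0, 0, 0], 0]])

```text
t: 4.45
ee_pos: [525.6, 183.9, 224.0]
orientation: [0.325, 3.109, -0.001]
ft_force: [-0.8, -0.8, -0.1]
width: 43.7
```

```bash
python3 -c "
from h import *
go(431,331,110,170.3)"
```

```text
t 4.5 pos [525.6 183.9 224. ] yaw 168.1 tiltz [ 0.015 -0.002 -1.   ] w 43.7 F [-0.8 -0.8 -0.1]
shift now [1.247 1.243 1.123] shift at target yaw [1.18  1.291 1.14 ] twist -0.025
```

Call:
move_arm(motion=[[0.5, [0.25, 0.26, 0.1], -0.02], [0.5, [0.25, 0.26, 0.2], 0], [0.5, [0.25, 0.26, 0.2], 0], [0.5, [0.25, 0.26, 0.2], 0], [0.5, [0.18, 0.25, 0.2], 0]])

```text
t: 4.87
ee_pos: [442.7, 330.6, 135.2]
orientation: [0.332, 3.096, 0.008]
ft_force: [1.0, -0.1, 0.4]
width: 44.2
```

Call:
move_arm(motion=[[0.5, [0, 0, 0], 0], [0.5, [0, 0, 0], 0]])

```text
t: 5.03
ee_pos: [438.8, 332.8, 131.3]
orientation: [0.338, 3.1, 0.003]
ft_force: [0.3, 0.3, 0.7]
width: 43.6
```

```bash
python3 -c "
from h import *
go(431,331,100,170.3)
look('w4',[('slug',25)])"
```

```text
t 5.0 pos [438.8 332.8 131.3] yaw 167.6 tiltz [ 0.023 -0.    -1.   ] w 43.6 F [0.3 0.3 0.7]
shift now [ 0.08  -0.036  0.311] shift at target yaw [ 0.074 -0.031  0.313] twist -0.03
[438.8 332.8 131.3] [3.38e-01 3.10e+00 3.00e-03] [ 0.64  0.43  1.87 -0.02  0.82 -0.71] cam [358. 350. 292.]
slug 0.89 1509 [428.1 333. ] [ 9.7 99.7] 169.9
```

View pics/w4.png

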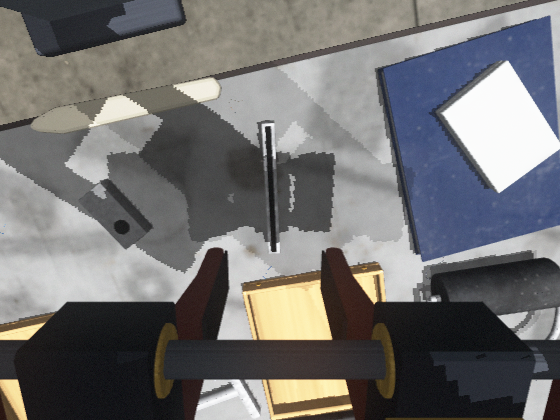

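The slug is at about (270,188), which gives (429.5, 332) at yaw 170°, lying between the fingers. Going down.

Call:
move_arm(motion=[[0.5, [0.06, -0.01, 0.3], -0.03], [0.5, [0.03, -0.01, 0.3], 0], [0.5, [0.02, 0, 0.25], 0], [0.5, [0, 0, 0], 0], [0.5, [0, 0, 0], 0]])

```text
t: 5.55
ee_pos: [439.3, 330.1, 50.9]
orientation: [0.283, 3.094, 0.016]
ft_force: [0.2, 1.1, -0.6]
width: 44.0
```

```bash
python3 -c "
from h import *
go(429.5,332,4,170)"
```

```text
t 5.5 pos [439.3 330.1  50.9] yaw 169.5 tiltz [ 0.035  0.007 -0.999] w 44.0 F [ 0.2  1.1 -0.6]
shift now [ 0.116 -0.005  0.465] shift at target yaw [0.1   0.002 0.469] twist -0.005
```

Call:
move_arm(motion=[[0.5, [0.04, 0, 0.1], 0], [0.5, [0.03, 0, 0.1], 0], [0.5, [0.03, 0, 0.1], 0], [0.5, [0.02, 0, 0.07], 0], [0.5, [0, 0, 0.05], 0]])

```text
t: 5.97
ee_pos: [433.5, 333.7, 11.5]
orientation: [0.291, 3.085, 0.027]
ft_force: [0.2, -0.9, -0.1]
width: 44.1
```

```bash
python3 -c "
from h import *
go(429.5,332,4,170)"
```

```text
t 6.0 pos [433.5 333.7  11.5] yaw 169.2 tiltz [ 0.044  0.013 -0.999] w 44.1 F [ 0.2 -0.9 -0.1]
shift now [ 0.04  -0.025  0.073] shift at target yaw [ 0.037 -0.023  0.075] twist -0.009
```

Call:
move_arm(motion=[[0.5, [0.03, -0.02, 0.06], 0], [0.5, [0, 0, 0.01], 0], [0.0, [0, 0, 0], 0], [0.0, [0, 0, 0], 0], [0.0, [0, 0, 0], 0]])

```text
t: 6.38
ee_pos: [429.4, 332.3, 2.4]
orientation: [0.289, 3.086, 0.025]
ft_force: [-0.2, 0.5, -0.2]
width: 27.1
```

Call:
move_arm(motion=[[0.0, [0, 0, 0], 0], [0.0, [0, 0, 0], 0], [0.0, [0, 0, 0], 0], [0.0, [0, 0, 0], 0]])

```text
t: 6.72
ee_pos: [430.1, 332.8, 3.2]
orientation: [0.29, 3.085, 0.027]
ft_force: [0.6, 0.5, -0.7]
width: 8.6
```

```bash
python3 -c "
from h import *
go(429.5,332,100,180)"
```

```text
t 6.7 pos [430.1 332.8   3.2] yaw 169.3 tiltz [ 0.044  0.013 -0.999] w 8.6 F [ 0.6  0.5 -0.7]
shift now [-0.035  0.012 -0.967] shift at target yaw [ 0.006 -0.008 -0.968] twist -0.119
```

Gripped at width 8.6 mm (slug is 9). Lifting, then carrying it to the slug tray in front of everything.

Call:
move_arm(motion=[[0.0, [0, 0, -0.1], 0], [0.0, [0, 0, -0.3], 0], [0.0, [0, 0, -0.3], -0.05], [0.0, [0, 0, -0.3], -0.05], [0.0, [0, 0, 0], 0]])

```text
t: 7.13
ee_pos: [424.0, 330.2, 107.1]
orientation: [0.036, 3.102, 0.016]
ft_force: [0.6, 1.3, -0.8]
width: 8.8
```

Call:
move_arm(motion=[[0.0, [0, -0.3, 0], 0], [0.0, [0, -0.4, 0], 0], [0.0, [0, -0.4, 0], 0], [0.0, [0, -0.4, 0], 0], [0.0, [0, -0.4, 0], 0]])

```text
t: 7.55
ee_pos: [423.2, 142.9, 109.3]
orientation: [0.025, 3.089, 0.03]
ft_force: [1.2, -0.1, -0.5]
width: 8.8
```

```bash
python3 -c "
from h import *
go(430,-202,100,180)"
```

```text
t 7.5 pos [423.2 142.9 109.3] yaw 179.0 tiltz [ 0.053  0.019 -0.998] w 8.8 F [ 1.2 -0.1 -0.5]
shift now [-0.121 -3.449  0.03 ] shift at target yaw [-0.068 -3.449  0.093] twist -0.011
```

Call:
move_arm(motion=[[0.0, [0, -0.4, 0], 0], [0.0, [0, -0.4, 0], 0], [0.0, [0, -0.4, 0], 0], [0.0, [0, -0.4, 0], 0], [0.0, [0, -0.4, 0], 0]])

```text
t: 7.97
ee_pos: [416.9, -65.4, 106.3]
orientation: [0.028, 3.086, 0.031]
ft_force: [1.8, 0.0, -0.7]
width: 8.7
```

Call:
move_arm(motion=[[0.0, [-0.2, -0.35, 0], 0], [0.0, [-0.2, -0.35, 0], 0], [0.0, [-0.3, -0.2, 0], 0], [0.0, [-0.3, -0.15, 0], 0], [0.0, [0, 0, 0], 0]])

```text
t: 8.38
ee_pos: [513.5, -186.3, 109.9]
orientation: [0.052, 3.086, 0.029]
ft_force: [0.9, -0.9, -0.3]
width: 8.7
```

```bash
python3 -c "
from h import *
go(578,-202,40,178)"
```

```text
t 8.4 pos [ 513.5 -186.3  109.9] yaw 178.1 tiltz [ 0.055  0.018 -0.998] w 8.7 F [ 0.9 -0.9 -0.3]
shift now [-0.611 -0.149  0.73 ] shift at target yaw [-0.65  -0.134  0.699] twist 0.001
```

Call:
move_arm(motion=[[0.0, [-0.25, -0.06, 0.0], 0], [0.0, [-0.25, -0.06, 0.0], 0], [0.0, [-0.1, -0.03, 0.2], 0], [0.0, [0, 0, 0], 0], [0.0, [0, 0, 0], 0]])

```text
t: 8.8
ee_pos: [574.6, -204.6, 91.8]
orientation: [0.062, 3.088, 0.03]
ft_force: [0.4, 0.3, -1.0]
width: 9.1
```

```bash
python3 -c "
from h import *
go(578,-202,8,178)
look('w5',[('slug',100),('tray_slug',16)])"
```

```text
t 8.8 pos [ 574.6 -204.6   91.8] yaw 177.7 tiltz [ 0.053  0.019 -0.998] w 9.1 F [ 0.4  0.3 -1. ]
shift now [0.01  0.01  0.839] shift at target yaw [-0.034  0.027  0.838] twist -0.004
[ 574.6 -204.6   91.8] [0.062 3.088 0.03 ] [-0.38  0.56  1.77  0.05  0.77 -1.95] cam [ 488. -205.  250.]
slug 0.8 3913 [ 579.  -205.2] [ 10.1 114.2] 177.5
tray_slug 0.83 27445 [ 576.4 -204.3] [118.3 133. ] 178.2
```

View pics/w5.png

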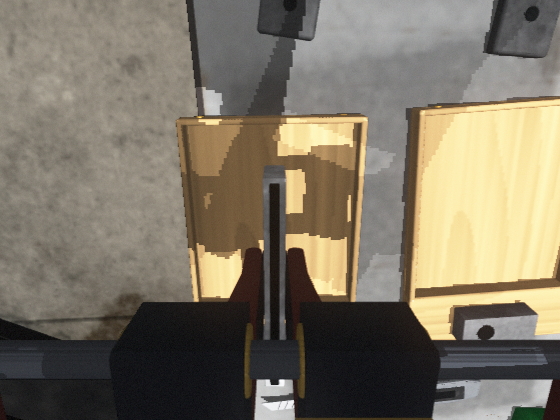

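The slug sits centred over the tray (tray front edge at row 118, x=510, so bay centre ≈ (579, −204)). Lowering.

Call:
move_arm(motion=[[0.0, [0, 0, 0.25], 0], [0.0, [0, 0, 0.25], 0], [0.0, [0, 0, 0.15], 0], [0.0, [0, 0, 0.05], 0], [0.0, [0, 0, 0], 0]])

```text
t: 9.37
ee_pos: [576.2, -202.2, 25.4]
orientation: [0.062, 3.084, 0.028]
ft_force: [-0.5, -0.1, -0.3]
width: 8.8
```

```bash
python3 -c "
from h import *
go(578,-204,8,178)"
```

```text
t 9.4 pos [ 576.2 -202.2   25.4] yaw 177.7 tiltz [ 0.057  0.017 -0.998] w 8.8 F [-0.5 -0.1 -0.3]
shift now [-0.008 -0.02   0.174] shift at target yaw [-0.018 -0.017  0.174] twist -0.004
```

Call:
move_arm(motion=[[0.0, [-0.01, -0.02, 0.06], 0], [0.0, [0, 0, 0.05], 0], [0.0, [0, 0, 0.04], 0], [0.0, [0, 0, 0.02], 0], [0.0, [0, 0, 0.0], 0]])

```text
t: 9.78
ee_pos: [579.4, -204.7, 10.9]
orientation: [0.062, 3.08, 0.026]
ft_force: [0.1, -0.3, -1.4]
width: 8.7
```

```bash
python3 -c "
from h import *
go(578,-204,7,178)"
```

```text
t 9.8 pos [ 579.4 -204.7   10.9] yaw 177.7 tiltz [ 0.061  0.015 -0.998] w 8.7 F [ 0.1 -0.3 -1.4]
shift now [0.016 0.006 0.038] shift at target yaw [0.014 0.006 0.039] twist -0.004
```

Call:
move_arm(motion=[[0.0, [0, 0, 0.02], 0], [0.0, [0, 0, 0.02], 0], [0.0, [0, 0, 0.01], 0], [0.0, [0, 0, 0.0], 0]])

```text
t: 10.12
ee_pos: [580.4, -205.0, 7.2]
orientation: [0.062, 3.079, 0.025]
ft_force: [-1.2, -1.0, -0.3]
width: 8.6
```

Call:
move_arm(motion=[[0.0, [0, 0, 0.01], 0], [0.0, [0, 0, 0.01], 0], [0.0, [0, 0, 0.0], 0]])

```text
t: 10.37
ee_pos: [580.7, -205.1, 7.4]
orientation: [0.061, 3.079, 0.025]
ft_force: [-0.0, -0.9, -0.4]
width: 8.7
```

Call:
move_arm(motion=[[0.0, [0, 0, 0.02], 0], [0.0, [0, 0, 0.02], 0], [0.0, [0, 0, 0.0], 0]])

```text
t: 10.62
ee_pos: [581.2, -205.2, 7.7]
orientation: [0.061, 3.078, 0.024]
ft_force: [-0.2, 0.4, -0.1]
width: 8.8
```

Z has stopped dropping at the expected contact height (~7.2 mm), so I'll release with a partial opening, then rise.

Call:
move_arm(motion=[[0.2, [0, 0, 0], 0], [0.3, [0, 0, 0], 0], [0.4, [0, 0, 0], 0], [0.4, [0, 0, 0], 0], [0.4, [0, 0, 0], 0]])

```text
t: 11.03
ee_pos: [582.0, -205.4, 7.3]
orientation: [0.061, 3.076, 0.024]
ft_force: [-0.1, -0.4, -0.1]
width: 34.8
```

Call:
move_arm(motion=[[0.4, [0, 0, -0.1], 0], [0.4, [0, 0, -0.3], 0], [0.4, [0, 0, -0.4], 0], [0.4, [0, 0, -0.4], 0], [0.4, [0, 0, 0], 0]])

```text
t: 11.45
ee_pos: [571.8, -206.3, 129.3]
orientation: [0.061, 3.084, 0.028]
ft_force: [0.6, -0.3, 0.1]
width: 35.0
```

```bash
python3 -c "
from h import *
go(470,-182,150,180)
look('w6',[('slug',29),('short_bar',10),('long_bar',10),('tray_slug',16)])"
```

```text
t 11.4 pos [ 571.8 -206.3  129.3] yaw 177.7 tiltz [ 0.057  0.017 -0.998] w 35.0 F [ 0.6 -0.3  0.1]
shift now [ 1.014  0.207 -0.26 ] shift at target yaw [ 1.018  0.243 -0.207] twist -0.026
[ 571.8 -206.3  129.3] [0.061 3.084 0.028] [-0.38  0.5   1.76  0.05  0.83 -1.95] cam [ 484. -206.  287.]
slug 0.78 1759 [ 577.5 -205.3] [ 10.3 104. ] 178.1
short_bar 0.64 2288 [ 451.6 -190.1] [29.6 33.7] 80.2
long_bar 0.84 3425 [462.8 -51.9] [38.4 39.8] 174.3
tray_slug 0.61 25954 [ 600.3 -204.8] [117.5 180.5] 178.5
```

View pics/w6.png

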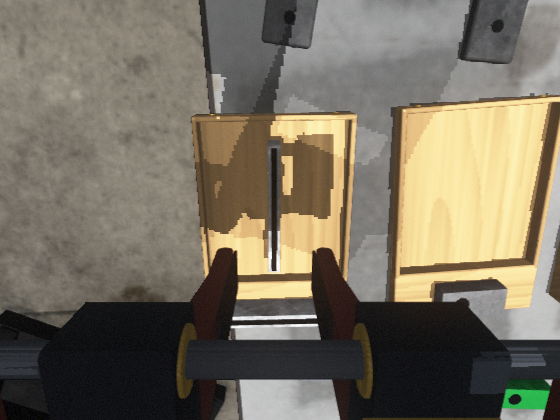

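The slug stands at (275,205), (577.5, −205), inside the tray. Next is the short bar.

Call:
move_arm(motion=[[0.7, [0.38, 0.06, 0], 0], [0.7, [0.38, 0.06, 0], 0], [0.7, [0.38, 0.06, 0], 0.05], [0.7, [0.3, 0.06, 0], 0.05], [0.7, [0, 0, 0], 0]])

```text
t: 12.12
ee_pos: [416.5, -168.5, 106.8]
orientation: [0.315, 3.095, 0.048]
ft_force: [-0.9, -0.5, -0.7]
width: 60.9
```

```bash
python3 -c "
from h import *
go(421,-183,30,168)
look('w7',[('short_bar',10),('long_bar',10)])"
```

```text
t 12.1 pos [ 416.5 -168.5  106.8] yaw 168.4 tiltz [ 0.034  0.027 -0.999] w 60.9 F [-0.9 -0.5 -0.7]
shift now [-0.052 -0.159  0.765] shift at target yaw [-0.074 -0.132  0.768] twist 0.004
[ 416.5 -168.5  106.8] [0.315 3.095 0.048] [-0.44  0.35  2.1   0.06  0.67 -1.86] cam [ 334. -157.  267.]
short_bar 0.57 5090 [ 423.  -184.7] [33.9 85.6] 169.2
long_bar 0.63 7433 [425.2 -47. ] [ 36.8 112. ] 173.1
```

Call:
move_arm(motion=[[0.7, [-0.03, -0.06, 0.25], -0.01], [0.7, [-0.03, -0.06, 0.25], 0], [0.7, [-0.02, -0.05, 0.2], 0], [0.7, [0, 0, 0.05], 0], [0.7, [0, 0, 0], 0]])

```text
t: 12.68
ee_pos: [443.8, -193.0, 30.9]
orientation: [0.27, 3.078, 0.035]
ft_force: [-0.3, -0.4, 0.3]
width: 61.4
```

```bash
python3 -c "
from h import *
go(423,-184.5,3,169)"
```

```text
t 12.7 pos [ 443.8 -193.    30.9] yaw 169.9 tiltz [ 0.053  0.018 -0.998] w 61.4 F [-0.3 -0.4  0.3]
shift now [0.233 0.04  0.27 ] shift at target yaw [0.22  0.043 0.279] twist 0.01
```

Call:
move_arm(motion=[[0.7, [0.1, 0.02, 0.05], 0.01], [0.7, [0.08, 0.02, 0.05], 0], [0.7, [0.04, 0.0, 0.05], 0], [0.7, [0, 0, 0.02], 0], [0.7, [0, 0, 0], 0]])

```text
t: 13.1
ee_pos: [423.9, -183.9, 13.1]
orientation: [0.293, 3.074, 0.035]
ft_force: [-0.6, 0.1, -0.4]
width: 61.4
```

```bash
python3 -c "
from h import *
go(423,-184.5,3,169)"
```

```text
t 13.1 pos [ 423.9 -183.9   13.1] yaw 169.1 tiltz [ 0.055  0.017 -0.998] w 61.4 F [-0.6  0.1 -0.4]
shift now [ 0.013 -0.011  0.101] shift at target yaw [ 0.008 -0.008  0.101] twist 0.001
```

Call:
move_arm(motion=[[0.7, [0.01, -0.01, 0.05], 0], [0.7, [0.0, 0, 0.04], 0], [0.0, [0, 0, 0.02], 0], [0, [0, 0, 0], 0], [0, [0, 0, 0], 0]])

```text
t: 13.52
ee_pos: [424.4, -185.0, 2.2]
orientation: [0.293, 3.071, 0.033]
ft_force: [-0.2, -0.2, 0.4]
width: 44.9
```

Call:
move_arm(motion=[[0, [0, 0, 0], 0], [0, [0, 0, 0], 0], [0, [0, 0, 0], 0], [0, [0, 0, 0], 0]])

```text
t: 13.85
ee_pos: [424.6, -185.1, 2.2]
orientation: [0.292, 3.071, 0.033]
ft_force: [0.1, -1.4, -2.1]
width: 33.5
```

```bash
python3 -c "
from h import *
go(423,-184.5,100,169)"
```

```text
t 13.8 pos [ 424.6 -185.1    2.2] yaw 169.1 tiltz [ 0.058  0.016 -0.998] w 33.5 F [ 0.1 -1.4 -2.1]
shift now [-0.036  0.029 -0.977] shift at target yaw [ 0.017  0.003 -0.978] twist 0.001
```

Gripped (33.5 mm). Lift and carry to the short-bar tray.

Call:
move_arm(motion=[[0, [0, 0, -0.1], 0], [0, [0, 0, -0.3], 0], [0, [0, 0, -0.3], -0.05], [0, [0, 0, -0.2], -0.05], [0, [0, 0.2, 0], -0.05]])

```text
t: 14.27
ee_pos: [418.1, -167.3, 96.1]
orientation: [-0.079, 3.087, 0.025]
ft_force: [1.2, 0.7, -3.5]
width: 33.7
```

Call:
move_arm(motion=[[0, [-0.1, 0.4, 0], 0], [0, [-0.1, 0.4, 0], 0], [0, [-0.15, 0.38, 0], 0], [0, [-0.15, 0.38, 0], 0], [0, [-0.2, 0.35, 0], 0]])

```text
t: 14.68
ee_pos: [476.3, 29.6, 108.2]
orientation: [-0.069, 3.084, 0.02]
ft_force: [-0.3, 0.2, -3.1]
width: 33.6
```

Call:
move_arm(motion=[[0, [-0.3, 0.25, 0], 0], [0, [-0.2, 0.1, 0], 0], [0, [0, 0, 0], 0], [0, [0, 0, 0], 0]])

```text
t: 15.02
ee_pos: [527.6, 76.8, 114.8]
orientation: [-0.082, 3.08, 0.021]
ft_force: [-0.7, -0.8, -4.1]
width: 33.5
```

```bash
python3 -c "
from h import *
go(572,94.5,50,182)
look('w8',[('tray_short_bar',16)])"
```

```text
t 15.0 pos [527.6  76.8 114.8] yaw -177.0 tiltz [ 0.06   0.015 -0.998] w 33.5 F [-0.7 -0.8 -4.1]
shift now [-0.413  0.145  0.676] shift at target yaw [-0.45   0.162  0.648] twist 0.012
[527.6  76.8 114.8] [-0.082  3.08   0.021] [ 0.12  0.42  1.95  0.01  0.71 -1.52] cam [440.  70. 272.]
tray_short_bar 0.73 9692 [573.4  94.4] [117.4 148. ] 1.3
```

Call:
move_arm(motion=[[0, [-0.2, 0.07, 0.15], 0.01], [0, [-0.15, 0.06, 0.2], 0], [0, [-0.05, 0.02, 0.2], 0], [0, [0, 0, 0.1], 0], [0, [0, 0, 0], 0]])

```text
t: 15.53
ee_pos: [565.8, 87.8, 51.2]
orientation: [-0.044, 3.086, 0.02]
ft_force: [-1.3, -0.8, -2.9]
width: 33.8
```

```bash
python3 -c "
from h import *
go(572,94.5,6.5,181.5)"
```

```text
t 15.5 pos [565.8  87.8  51.2] yaw -178.4 tiltz [ 0.055  0.014 -0.998] w 33.8 F [-1.3 -0.8 -2.9]
shift now [-0.039  0.06   0.45 ] shift at target yaw [-0.064  0.065  0.447] twist 0.001
```

Call:
move_arm(motion=[[0, [-0.02, 0.03, 0.1], 0], [0, [-0.02, 0.03, 0.1], 0], [0, [-0.01, 0.01, 0.1], 0], [0, [0, 0, 0.05], 0], [0, [0, 0, 0], 0]])

```text
t: 15.95
ee_pos: [570.3, 93.4, 14.8]
orientation: [-0.039, 3.088, 0.019]
ft_force: [0.8, -0.0, -2.9]
width: 33.3
```

```bash
python3 -c "
from h import *
go(572,94.5,6.5,181.5)"
```

```text
t 15.9 pos [570.3  93.4  14.8] yaw -178.6 tiltz [ 0.053  0.013 -0.999] w 33.3 F [ 0.8 -0.  -2.9]
shift now [-0.012  0.009  0.084] shift at target yaw [-0.017  0.01   0.083] twist -0.001
```

Call:
move_arm(motion=[[0, [-0.01, 0.01, 0.04], 0], [0, [0, 0, 0.03], 0], [0, [0, 0, 0.02], 0], [0, [0, 0, 0.02], 0], [0, [0, 0, 0], 0]])

```text
t: 16.37
ee_pos: [572.4, 94.7, 6.8]
orientation: [-0.04, 3.087, 0.019]
ft_force: [0.7, 0.7, -3.2]
width: 33.8
```

Call:
move_arm(motion=[[0, [0, 0, 0.02], 0], [0, [0, 0, 0.01], 0], [0, [0, 0, 0], 0]])

```text
t: 16.62
ee_pos: [573.2, 94.9, 6.3]
orientation: [-0.04, 3.085, 0.019]
ft_force: [-0.6, 0.6, -2.3]
width: 33.6
```

Call:
move_arm(motion=[[0, [0, 0, 0.02], 0], [0.5, [0, 0, 0], 0], [0.6, [0, 0, 0], 0], [0.6, [0, 0, 0], 0], [0.6, [0, 0, 0], 0]])

```text
t: 17.03
ee_pos: [575.7, 95.3, 7.0]
orientation: [-0.041, 3.08, 0.02]
ft_force: [0.1, 0.0, -0.8]
width: 52.4
```

Call:
move_arm(motion=[[0.6, [0, 0, -0.1], 0], [0.6, [0, 0, -0.3], 0], [0.6, [0, 0, -0.4], 0], [0.6, [0.2, 0, -0.35], 0], [0.6, [0, 0, 0], 0]])

```text
t: 17.45
ee_pos: [546.9, 93.0, 123.3]
orientation: [-0.04, 3.086, 0.019]
ft_force: [1.0, 0.7, -1.0]
width: 53.1
```

```bash
python3 -c "
from h import *
go(427.5,78.5,110,166.2)
look('w9',[('short_bar',14),('quoin_a',17)])"
```

```text
t 17.4 pos [546.9  93.  123.3] yaw -178.5 tiltz [ 0.055  0.013 -0.998] w 53.1 F [ 1.   0.7 -1. ]
shift now [ 1.203 -0.114  0.066] shift at target yaw [ 1.125 -0.425  0.133] twist 0.17
[546.9  93.  123.3] [-0.04   3.086  0.019] [ 0.14  0.44  1.89  0.01  0.76 -1.46] cam [460.  89. 281.]
short_bar 0.85 4477 [571.4  94.3] [33.9 85.1] 1.4
quoin_a 0.98 3168 [428.2 204.7] [29.9 47.1] 26.0
quoin_a 0.71 333 [759.3  32.8] [ 9.8 44.8] 90.9
quoin_a 0.56 2416 [432.6  77.6] [24.  40.8] 166.1
```

Short bar measured at (571.4, 94.3) in its tray. Next is quoin_b.

Call:
move_arm(motion=[[0.6, [0.35, -0.04, 0], 0.05], [0.6, [0.35, -0.06, 0], 0.05], [0.6, [0.3, -0.08, 0], 0.05], [0.6, [0.1, -0.05, 0], 0.02], [0.6, [0, 0, 0], 0]])

```text
t: 18.02
ee_pos: [431.0, 76.3, 106.1]
orientation: [0.392, 3.074, 0.026]
ft_force: [-0.9, -1.1, -0.0]
width: 53.0
```

Call:
move_arm(motion=[[0.6, [0, 0, 0.2], 0], [0.6, [0, 0, 0.2], 0], [0.6, [0, 0, 0.1], 0], [0.6, [0, 0, 0], 0]])

```text
t: 18.35
ee_pos: [435.7, 77.1, 51.7]
orientation: [0.386, 3.076, 0.025]
ft_force: [-0.6, -0.4, -0.2]
width: 52.7
```

```bash
python3 -c "
from h import *
go(427.5,78.5,3,166.2)
look('w10',[('quoin_a',17)])"
```

```text
t 18.4 pos [435.7  77.1  51.7] yaw 165.7 tiltz [ 0.043  0.011 -0.999] w 52.7 F [-0.6 -0.4 -0.2]
shift now [ 0.102 -0.017  0.483] shift at target yaw [ 0.083 -0.006  0.487] twist -0.006
[435.7  77.1  51.7] [0.386 3.076 0.025] [ 0.14  0.46  2.15  0.01  0.49 -1.19] cam [353.  95. 211.]
quoin_a 0.69 3866 [425.2  79.4] [23.5 55.1] 166.3
quoin_a 0.67 5324 [422.3 203.2] [27.6 57.3] 25.4
```

Call:
move_arm(motion=[[0.6, [0.04, 0, 0.15], 0], [0.6, [0.03, 0, 0.12], 0], [0.6, [0.02, 0, 0.08], 0], [0.6, [0.01, 0, 0.04], 0], [0.6, [0, 0, 0], 0]])

```text
t: 18.87
ee_pos: [433.2, 80.9, 14.0]
orientation: [0.383, 3.07, 0.028]
ft_force: [-0.5, -0.1, 0.6]
width: 52.9
```

```bash
python3 -c "
from h import *
go(427,79,3,166.2)"
```

```text
t 18.9 pos [433.2  80.9  14. ] yaw 165.8 tiltz [ 0.05   0.012 -0.999] w 52.9 F [-0.5 -0.1  0.6]
shift now [ 0.06  -0.036  0.107] shift at target yaw [ 0.056 -0.033  0.11 ] twist -0.005
```

Call:
move_arm(motion=[[0.6, [0.04, -0.03, 0.06], 0], [0.6, [0.02, 0, 0.04], 0], [0, [0, 0, 0.02], 0], [0, [0, 0, 0], 0], [0, [0, 0, 0], 0]])

```text
t: 19.28
ee_pos: [428.1, 79.6, 1.9]
orientation: [0.382, 3.067, 0.029]
ft_force: [0.2, 0.2, 0.4]
width: 36.0
```

Call:
move_arm(motion=[[0, [0, 0, 0], 0], [0, [0, 0, 0], 0], [0, [0, 0, 0], 0], [0, [0, 0, 0], 0]])

```text
t: 19.62
ee_pos: [428.6, 79.6, 2.5]
orientation: [0.382, 3.066, 0.029]
ft_force: [-0.4, 0.3, -1.1]
width: 24.0
```

```bash
python3 -c "
from h import *
go(427,79,100,182)"
```

```text
t 19.6 pos [428.6  79.6   2.5] yaw 165.8 tiltz [ 0.054  0.013 -0.998] w 24.0 F [-0.4  0.3 -1.1]
shift now [-0.033  0.015 -0.975] shift at target yaw [ 0.016 -0.006 -0.975] twist -0.18
```

Gripped (24.0). Carry to the back half of the quoin tray, TCP target about (608, −48).

Call:
move_arm(motion=[[0, [0, 0, -0.1], 0], [0, [0, 0, -0.3], -0.05], [0, [0, 0, -0.3], -0.05], [0, [0, 0, -0.2], -0.05], [0, [0, 0, 0], -0.03]])

```text
t: 20.03
ee_pos: [421.7, 78.1, 96.5]
orientation: [-0.071, 3.093, 0.016]
ft_force: [0.7, -0.1, -1.8]
width: 23.6
```

Call:
move_arm(motion=[[0, [-0.25, -0.25, 0], 0], [0, [-0.3, -0.25, 0], 0], [0, [-0.3, -0.25, 0], 0], [0, [-0.3, -0.2, 0], 0], [0, [-0.3, -0.15, 0], 0]])

```text
t: 20.45
ee_pos: [569.5, -25.9, 108.7]
orientation: [-0.088, 3.094, 0.017]
ft_force: [0.7, -0.4, -0.8]
width: 23.9
```

Call:
move_arm(motion=[[0, [-0.15, -0.05, 0], 0], [0, [0, 0, 0], 0], [0, [0, 0, 0], 0]])

```text
t: 20.7
ee_pos: [591.7, -34.1, 112.6]
orientation: [-0.081, 3.087, 0.015]
ft_force: [-0.7, -0.4, -1.6]
width: 23.9
```

```bash
python3 -c "
from h import *
go(608,-48,20,182)
look('w11',[('tray_quoin',16)])"
```

```text
t 20.7 pos [591.7 -34.1 112.6] yaw -177.0 tiltz [ 0.054  0.011 -0.998] w 23.9 F [-0.7 -0.4 -1.6]
shift now [-0.105 -0.155  0.932] shift at target yaw [-0.158 -0.144  0.926] twist 0.011
[591.7 -34.1 112.6] [-0.081  3.087  0.015] [-0.09  0.5   1.81  0.02  0.78 -1.72] cam [505. -40. 270.]
tray_quoin 0.75 29391 [596.6 -49.9] [118.7 178.4] 1.8
```

Call:
move_arm(motion=[[0, [-0.05, -0.07, 0.2], 0.01], [0, [-0.04, -0.05, 0.2], 0], [0, [-0.02, -0.03, 0.2], 0], [0, [0, 0, 0.15], 0], [0, [0, 0, 0], 0]])

```text
t: 21.22
ee_pos: [599.8, -43.4, 37.5]
orientation: [-0.064, 3.091, 0.017]
ft_force: [-0.6, 0.9, -0.2]
width: 23.7
```

```bash
python3 -c "
from h import *
go(608,-49,6.5,182)"
```

```text
t 21.2 pos [599.8 -43.4  37.5] yaw -177.6 tiltz [ 0.05   0.012 -0.999] w 23.7 F [-0.6  0.9 -0.2]
shift now [-0.064 -0.062  0.313] shift at target yaw [-0.08  -0.059  0.31 ] twist 0.004
```

Call:
move_arm(motion=[[0, [-0.03, -0.03, 0.08], 0], [0, [-0.03, -0.03, 0.08], 0], [0, [-0.01, -0.01, 0.06], 0], [0, [0, 0, 0.04], 0], [0, [0, 0, 0], 0]])

```text
t: 21.63
ee_pos: [606.8, -48.4, 11.6]
orientation: [-0.068, 3.092, 0.018]
ft_force: [-0.8, -0.5, -1.5]
width: 23.7
```

```bash
python3 -c "
from h import *
go(608,-49,6.5,182)"
```

```text
t 21.6 pos [606.8 -48.4  11.6] yaw -177.5 tiltz [ 0.048  0.012 -0.999] w 23.7 F [-0.8 -0.5 -1.5]
shift now [-0.009 -0.007  0.052] shift at target yaw [-0.011 -0.006  0.051] twist 0.006
```

Call:
move_arm(motion=[[0, [-0.01, 0, 0.03], 0], [0, [0, 0, 0.02], 0], [0, [0, 0, 0.02], 0], [0, [0, 0, 0.01], 0], [0, [0, 0, 0], 0]])

```text
t: 22.05
ee_pos: [609.1, -48.5, 6.6]
orientation: [-0.068, 3.091, 0.017]
ft_force: [-0.8, 0.4, -0.6]
width: 23.7
```

```bash
python3 -c "
from h import *
go(608,-49,6.5,182)"
```

```text
t 22.1 pos [609.1 -48.5   6.6] yaw -177.5 tiltz [ 0.05   0.012 -0.999] w 23.7 F [-0.8  0.4 -0.6]
shift now [ 0.011 -0.004  0.001] shift at target yaw [ 0.011 -0.004  0.001] twist 0.006
```

Release, rise, and go towards quoin_a (426.5, 208), at yaw 206° (26°).

Call:
move_arm(motion=[[0.4, [0, 0, 0], 0], [0.55, [0, 0, 0], 0], [0.55, [0, 0, 0], 0], [0.55, [0, 0, 0], 0], [0.55, [0, 0, -0.1], 0]])

```text
t: 22.47
ee_pos: [608.5, -48.6, 16.2]
orientation: [-0.068, 3.091, 0.017]
ft_force: [-0.9, 0.3, -1.1]
width: 47.8
```

Call:
move_arm(motion=[[0.55, [0, 0, -0.3], 0], [0.55, [0, 0, -0.4], 0], [0.55, [0, 0, -0.4], 0], [0.55, [0.1, 0, 0], 0], [0.55, [0.1, 0, 0], 0]])

```text
t: 22.88
ee_pos: [583.7, -50.9, 132.0]
orientation: [-0.069, 3.09, 0.017]
ft_force: [-0.8, -0.1, 0.3]
width: 48.5
```

```bash
python3 -c "
from h import *
go(430,205,110,206)
look('w12',[('quoin_a',21),('tray_quoin',16)])"
```

```text
t 22.9 pos [583.7 -50.9 132. ] yaw -177.5 tiltz [ 0.051  0.012 -0.999] w 48.5 F [-0.8 -0.1  0.3]
shift now [1.432 2.622 0.173] shift at target yaw [0.26  2.973 0.22 ] twist -0.261
[583.7 -50.9 132. ] [-0.069  3.09   0.017] [-0.12  0.47  1.81  0.02  0.81 -1.75] cam [497. -56. 290.]
quoin_a 0.95 1233 [774.5  18.2] [39.5 42.9] 92.1
quoin_a 0.76 2116 [605.1 -49. ] [25.2 56.1] 3.4
quoin_a 0.73 2754 [465.7 -50. ] [33.4 34.9] 173.6
tray_quoin 0.87 28292 [597.3 -50. ] [117.5 179.4] 2.1
```

Call:
move_arm(motion=[[0.55, [0.25, 0.3, 0], 0], [0.55, [0.25, 0.32, 0], 0], [0.55, [0.25, 0.32, 0], 0], [0.55, [0.2, 0.35, 0], 0], [0.55, [0.2, 0.35, 0], 0]])

```text
t: 23.45
ee_pos: [460.0, 106.7, 120.4]
orientation: [-0.051, 3.096, 0.014]
ft_force: [0.7, 0.0, -0.1]
width: 48.2
```

Call:
move_arm(motion=[[0.55, [0.15, 0.36, 0], 0], [0.55, [0.0, 0.3, 0], -0.06], [0.55, [0, 0.1, 0], -0.07], [0.55, [0, 0, 0], -0.07], [0.55, [0, 0, 0], -0.06]])

```text
t: 23.87
ee_pos: [430.9, 189.7, 113.4]
orientation: [-0.714, 3.028, -0.002]
ft_force: [-0.7, -0.2, -0.1]
width: 48.2
```

Call:
move_arm(motion=[[0.55, [0, 0, 0], 0]])

```text
t: 23.95
ee_pos: [430.1, 190.1, 112.1]
orientation: [-0.722, 3.029, -0.002]
ft_force: [-0.2, 0.5, -0.3]
width: 48.1
```

```bash
python3 -c "
from h import *
go(426.5,207,50,206)
look('w13',[('quoin_a',17)])"
```

```text
t 23.9 pos [430.1 190.1 112.1] yaw -153.2 tiltz [ 0.027  0.005 -1.   ] w 48.1 F [-0.2  0.5 -0.3]
shift now [-0.028  0.172  0.621] shift at target yaw [-0.042  0.168  0.621] twist 0.009
[430.1 190.1 112.1] [-7.220e-01  3.029e+00 -2.000e-03] [ 0.39  0.37  2.06 -0.01  0.69 -1.64] cam [356. 154. 272.]
quoin_a 0.61 2399 [422.7 206. ] [24.5 54.4] 26.4
```

Call:
move_arm(motion=[[0.55, [0, 0.07, 0.2], 0.01], [0.55, [0, 0.06, 0.2], 0], [0.55, [0, 0.04, 0.15], 0], [0.55, [0, 0, 0.1], 0], [0.55, [0, 0, 0], 0]])

```text
t: 24.47
ee_pos: [426.2, 204.4, 43.8]
orientation: [-0.658, 3.043, -0.002]
ft_force: [-0.7, -0.4, -0.6]
width: 48.1
```

```bash
python3 -c "
from h import *
go(425,207,3,206)"
```

```text
t 24.5 pos [426.2 204.4  43.8] yaw -155.6 tiltz [ 0.028  0.005 -1.   ] w 48.1 F [-0.7 -0.4 -0.6]
shift now [0.011 0.031 0.408] shift at target yaw [-0.001  0.029  0.408] twist -0.018
```

Call:
move_arm(motion=[[0.55, [0, 0.02, 0.12], -0.02], [0.55, [0.01, 0.01, 0.1], 0], [0.55, [0, 0, 0.08], 0], [0.55, [0, 0, 0.05], 0], [0.55, [0, 0, 0], 0]])

```text
t: 24.88
ee_pos: [426.3, 205.6, 7.3]
orientation: [-0.693, 3.035, -0.002]
ft_force: [-1.0, -0.0, -0.6]
width: 48.5
```

```bash
python3 -c "
from h import *
go(425,207,3,206)"
```

```text
t 24.9 pos [426.3 205.6   7.3] yaw -154.3 tiltz [ 0.028  0.005 -1.   ] w 48.5 F [-1.  -0.  -0.6]
shift now [0.007 0.018 0.043] shift at target yaw [0.005 0.018 0.043] twist -0.003
```

Call:
move_arm(motion=[[0.55, [0.01, 0.02, 0.03], 0], [0, [0, 0, 0.02], 0], [0, [0, 0, 0], 0], [0, [0, 0, 0], 0], [0, [0, 0, 0], 0]])

```text
t: 25.3
ee_pos: [425.4, 207.2, 2.9]
orientation: [-0.69, 3.034, -0.002]
ft_force: [0.5, -0.0, -0.5]
width: 25.4
```

Call:
move_arm(motion=[[0, [0, 0, 0], 0], [0, [0, 0, 0], 0], [0, [0, 0, 0], 0]])

```text
t: 25.55
ee_pos: [425.6, 207.4, 3.4]
orientation: [-0.689, 3.033, -0.002]
ft_force: [0.2, 0.1, -1.4]
width: 23.9
```

Call:
move_arm(motion=[[0, [0, 0, -0.1], 0], [0, [0, 0, -0.3], 0.06], [0, [0, 0, -0.3], 0.07], [0, [0, 0, -0.2], 0.07], [0, [0, 0, 0], 0.06]])

```text
t: 25.97
ee_pos: [421.1, 206.1, 97.6]
orientation: [-0.037, 3.115, 0.005]
ft_force: [0.7, 0.3, -1.7]
width: 23.8
```

Call:
move_arm(motion=[[0, [0, -0.3, 0], 0], [0, [-0.05, -0.4, 0], 0], [0, [-0.1, -0.4, 0], 0], [0, [-0.15, -0.38, 0], 0], [0, [-0.2, -0.35, 0], 0]])

```text
t: 26.38
ee_pos: [475.0, 24.8, 105.0]
orientation: [-0.045, 3.108, 0.012]
ft_force: [0.9, 0.7, 0.0]
width: 23.7
```

Call:
move_arm(motion=[[0, [-0.25, -0.3, 0], 0], [0, [-0.2, -0.2, 0], 0], [0, [0, 0, 0], 0], [0, [0, 0, 0], 0]])

```text
t: 26.72
ee_pos: [526.2, -33.9, 110.1]
orientation: [-0.033, 3.102, 0.01]
ft_force: [-1.1, 0.7, -0.5]
width: 23.7
```

```bash
python3 -c "
from h import *
go(545,-51,20,182)"
```

```text
t 26.7 pos [526.2 -33.9 110.1] yaw -178.8 tiltz [ 0.039  0.007 -0.999] w 23.7 F [-1.1  0.7 -0.5]
shift now [-0.149 -0.181  0.907] shift at target yaw [-0.182 -0.178  0.901] twist -0.009
```

Call:
move_arm(motion=[[0, [-0.06, -0.07, 0.2], -0.01], [0, [-0.05, -0.06, 0.2], 0], [0, [-0.03, -0.04, 0.2], 0], [0, [0, 0, 0.15], 0], [0, [0, 0, 0], 0]])

```text
t: 27.13
ee_pos: [542.0, -46.9, 36.6]
orientation: [-0.062, 3.1, 0.01]
ft_force: [-1.5, -0.4, -1.3]
width: 23.7
```

```bash
python3 -c "
from h import *
go(545,-51,7,182)"
```

```text
t 27.1 pos [542.  -46.9  36.6] yaw -177.7 tiltz [ 0.041  0.007 -0.999] w 23.7 F [-1.5 -0.4 -1.3]
shift now [-0.016 -0.044  0.297] shift at target yaw [-0.029 -0.042  0.296] twist 0.003
```

Call:
move_arm(motion=[[0, [-0.01, -0.03, 0.09], 0], [0, [0, -0.01, 0.08], 0], [0, [0, 0, 0.06], 0], [0, [0, 0, 0.04], 0], [0, [0, 0, 0], 0]])

```text
t: 27.55
ee_pos: [542.9, -48.0, 9.6]
orientation: [-0.067, 3.1, 0.011]
ft_force: [0.3, -0.4, -1.0]
width: 23.9
```

```bash
python3 -c "
from h import *
go(545,-51,7,182)"
```

```text
t 27.6 pos [542.9 -48.    9.6] yaw -177.5 tiltz [ 0.041  0.008 -0.999] w 23.9 F [ 0.3 -0.4 -1. ]
shift now [-0.019 -0.031  0.027] shift at target yaw [-0.02  -0.031  0.026] twist 0.005
```

Call:
move_arm(motion=[[0, [-0.01, 0, 0.02], 0], [0, [0, 0, 0.02], 0], [0, [0, 0, 0.01], 0], [0, [0, 0, 0], 0]])

```text
t: 27.88
ee_pos: [544.6, -47.7, 7.4]
orientation: [-0.068, 3.099, 0.011]
ft_force: [0.3, -0.2, -1.6]
width: 23.7
```

Call:
move_arm(motion=[[0.4, [0, 0, 0], 0], [0.5, [0, 0, 0], 0], [0.5, [0, 0, 0], 0], [0.5, [0, 0, 0], 0], [0.5, [0, 0, -0.1], 0]])

```text
t: 28.3
ee_pos: [544.7, -47.9, 17.5]
orientation: [-0.067, 3.098, 0.011]
ft_force: [-0.4, 0.0, 1.1]
width: 43.7
```

Call:
move_arm(motion=[[0.5, [0, 0, -0.3], 0], [0.5, [0, 0, -0.4], 0], [0.65, [0, 0, -0.4], 0], [0.65, [0.1, 0, 0], 0], [0.65, [0.1, 0, 0], 0]])

```text
t: 28.72
ee_pos: [520.7, -49.8, 133.6]
orientation: [-0.068, 3.097, 0.01]
ft_force: [0.1, 0.8, -1.2]
width: 56.7
```

```bash
python3 -c "
from h import *
go(427,-46,100,173)
look('w14',[('quoin_a',21),('tray_quoin',16),('long_bar',10)])"
```

```text
t 28.7 pos [520.7 -49.8 133.6] yaw -177.5 tiltz [ 0.043  0.007 -0.999] w 56.7 F [ 0.1  0.8 -1.2]
shift now [0.948 0.077 0.295] shift at target yaw [ 0.935 -0.077  0.336] twist 0.106
[520.7 -49.8 133.6] [-0.068  3.097  0.01 ] [-0.13  0.39  1.95  0.02  0.77 -1.75] cam [435. -54. 292.]
quoin_a 0.92 2046 [541.4 -48.4] [24.4 55.1] 2.1
quoin_a 0.66 1773 [603.4 -49.2] [23.9 58.3] 1.9
tray_quoin 0.56 18504 [579.2 -50.4] [118.6 149.5] 2.4
long_bar 0.84 7076 [431.8 -46.2] [ 34.7 101.1] 173.1
```

View pics/w14.png

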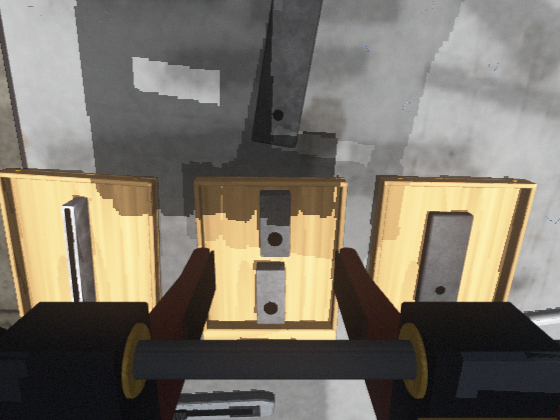

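Both quoins lie end to end and flat at (275,223) and (270,293) px. The slug and short bar are in their trays on either side. The long bar, at (426, −46) and yaw 173°, is last.

Call:
move_arm(motion=[[0.65, [0.25, 0.02, 0], 0.05], [0.65, [0.3, 0.02, 0], 0.05], [0.65, [0.25, 0, 0], 0], [0.65, [0.15, 0, 0], 0], [0.65, [0, 0, 0], 0]])

```text
t: 29.33
ee_pos: [420.6, -40.3, 121.4]
orientation: [0.19, 3.107, 0.017]
ft_force: [-0.4, 0.4, -0.2]
width: 56.8
```

Call:
move_arm(motion=[[0.65, [0, 0, 0.2], 0], [0.65, [0, 0, 0.2], 0], [0.65, [0, 0, 0.15], 0], [0.65, [0, 0, 0], 0]])

```text
t: 29.67
ee_pos: [425.6, -40.1, 63.0]
orientation: [0.189, 3.105, 0.017]
ft_force: [-0.3, 0.1, -0.0]
width: 57.2
```

```bash
python3 -c "
from h import *
go(426,-46,3,173)
look('w15',[('long_bar',10)])"
```

```text
t 29.7 pos [425.6 -40.1  63. ] yaw 173.0 tiltz [ 0.031  0.009 -0.999] w 57.2 F [-0.3  0.1 -0. ]
shift now [ 0.006 -0.065  0.599] shift at target yaw [-0.011 -0.058  0.6  ] twist 0.0
[425.6 -40.1  63. ] [0.189 3.105 0.017] [-0.13  0.42  2.17  0.03  0.52 -1.6 ] cam [343. -32. 223.]
long_bar 0.7 9264 [425.6 -45. ] [ 33.8 111.3] 173.0
```

Call:
move_arm(motion=[[0.65, [0, -0.03, 0.15], 0], [0.65, [0.01, -0.02, 0.15], 0], [0.65, [0, -0.01, 0.12], 0], [0.65, [0, 0, 0.06], 0], [0.65, [0, 0, 0], 0]])

```text
t: 30.18
ee_pos: [432.6, -46.6, 18.1]
orientation: [0.187, 3.096, 0.016]
ft_force: [-0.4, 0.1, 0.5]
width: 57.0
```

```bash
python3 -c "
from h import *
go(426,-45.5,2.5,173)"
```

```text
t 30.2 pos [432.6 -46.6  18.1] yaw 173.1 tiltz [ 0.041  0.008 -0.999] w 57.0 F [-0.4  0.1  0.5]
shift now [0.073 0.001 0.154] shift at target yaw [0.067 0.003 0.156] twist 0.001
```

Call:
move_arm(motion=[[0.65, [0.04, 0, 0.06], 0], [0.65, [0.03, 0, 0.05], 0], [0.65, [0, 0, 0.03], 0], [0, [0, 0, 0.02], 0], [0, [0, 0, 0], 0]])

```text
t: 30.6
ee_pos: [427.9, -45.6, 2.7]
orientation: [0.186, 3.092, 0.016]
ft_force: [-0.2, 0.7, 0.6]
width: 47.1
```

Call:
move_arm(motion=[[0, [0, 0, 0], 0], [0, [0, 0, 0], 0], [0, [0, 0, 0], 0], [0, [0, 0, 0], 0]])

```text
t: 30.93
ee_pos: [427.9, -45.5, 3.0]
orientation: [0.186, 3.092, 0.016]
ft_force: [0.1, -0.5, -3.4]
width: 34.0
```

Gripped (34.0). Carry along the front to y≈345, then out to the long-bar tray.

Call:
move_arm(motion=[[0, [0, 0, -0.1], 0], [0, [0, 0, -0.3], 0], [0, [0, 0, -0.3], -0.05], [0, [0, 0, -0.3], 0], [0, [0, 0, 0], 0]])

```text
t: 31.35
ee_pos: [420.6, -46.1, 106.6]
orientation: [0.059, 3.104, 0.014]
ft_force: [0.9, 0.6, -2.8]
width: 33.6
```

Call:
move_arm(motion=[[0, [0, 0.3, 0], 0], [0, [0, 0.4, 0], 0], [0, [0, 0.4, 0], 0], [0, [0, 0.4, 0], 0], [0, [0, 0.4, 0], 0]])

```text
t: 31.77
ee_pos: [429.6, 143.7, 111.0]
orientation: [0.082, 3.096, 0.011]
ft_force: [1.2, -0.9, -2.4]
width: 33.7
```

Call:
move_arm(motion=[[0, [0, 0.4, 0], 0], [0, [0, 0.4, 0], 0], [0, [0, 0.4, 0], 0], [0, [0, 0.3, 0], 0], [0, [0, 0.2, 0], 0]])

```text
t: 32.18
ee_pos: [434.7, 324.6, 110.1]
orientation: [0.079, 3.098, 0.011]
ft_force: [0.6, 0.0, -2.3]
width: 33.7
```

```bash
python3 -c "
from h import *
go(582,345.5,100,178)
look('w16',[('tray_long_bar',16)])"
```

```text
t 32.2 pos [434.7 324.6 110.1] yaw 177.1 tiltz [ 0.043  0.006 -0.999] w 33.7 F [ 0.6  0.  -2.3]
shift now [-1.454  0.283  0.166] shift at target yaw [-1.465  0.26   0.101] twist -0.011
[434.7 324.6 110.1] [0.079 3.098 0.011] [ 0.63  0.45  1.91 -0.03  0.74 -0.87] cam [349. 328. 269.]
tray_long_bar 0.94 4460 [568.9 344.5] [116.3 131.6] 176.7
```

Call:
move_arm(motion=[[0, [-0.25, 0.05, 0], 0], [0, [-0.35, 0.05, 0], 0], [0, [-0.35, 0.04, 0], 0], [0, [-0.25, 0.02, 0], 0], [0, [-0.1, 0, 0], 0]])

```text
t: 32.7
ee_pos: [562.0, 330.3, 110.0]
orientation: [0.069, 3.109, -0.001]
ft_force: [0.1, 0.1, -2.2]
width: 33.5
```

Call:
move_arm(motion=[[0, [0, 0, 0], 0], [0, [0, 0, 0], 0]])

```text
t: 32.87
ee_pos: [562.6, 327.6, 108.2]
orientation: [0.074, 3.111, -0.004]
ft_force: [0.3, -0.3, -2.4]
width: 33.7
```

```bash
python3 -c "
from h import *
go(582,345.5,50,178)
look('w17',[('tray_long_bar',16),('long_bar',100)])"
```

```text
t 32.9 pos [562.6 327.6 108.2] yaw 177.3 tiltz [ 0.03  -0.003 -1.   ] w 33.7 F [ 0.3 -0.3 -2.4]
shift now [-0.168  0.189  0.587] shift at target yaw [-0.188  0.186  0.582] twist -0.008
[562.6 327.6 108.2] [ 0.074  3.111 -0.004] [ 0.52  0.59  1.66 -0.02  0.87 -0.99] cam [479. 332. 268.]
tray_long_bar 0.93 13407 [592.  344.4] [117.5 162.2] 177.4
long_bar 0.84 14582 [557.4 327.6] [ 37.8 102.7] 177.2
```

View pics/w17.png

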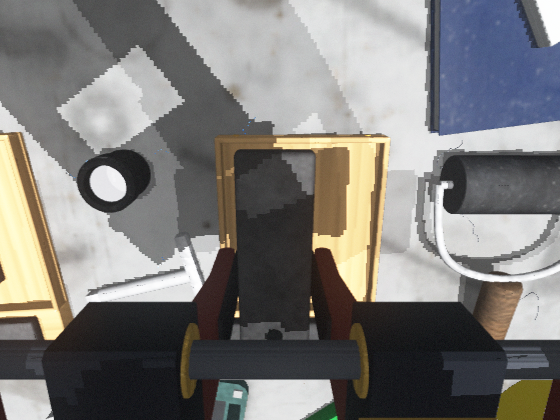

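The long bar (275,240) is aligned with the tray, whose front edge is at row 137, but 18 mm short in x and y. Correcting and lowering.

Call:
move_arm(motion=[[0, [-0.08, 0.09, 0], -0.01], [0, [-0.07, 0.08, 0.1], 0], [0, [-0.03, 0.04, 0.2], 0], [0, [0, 0, 0.2], 0], [0, [0, 0, 0], 0]])

```text
t: 33.43
ee_pos: [578.4, 350.5, 57.9]
orientation: [0.044, 3.111, -0.003]
ft_force: [-0.7, -0.9, -2.7]
width: 33.7
```

```bash
python3 -c "
from h import *
go(582,345,7,177.7)"
```

```text
t 33.4 pos [578.4 350.5  57.9] yaw 178.4 tiltz [ 0.03  -0.002 -1.   ] w 33.7 F [-0.7 -0.9 -2.7]
shift now [-0.022 -0.053  0.51 ] shift at target yaw [-0.038 -0.053  0.509] twist 0.008
```

Call:
move_arm(motion=[[0, [-0.01, -0.03, 0.12], 0.01], [0, [-0.01, -0.02, 0.12], 0], [0, [0, 0, 0.1], 0], [0, [0, 0, 0.06], 0], [0, [0, 0, 0], 0]])

```text
t: 33.85
ee_pos: [579.9, 345.4, 14.3]
orientation: [0.07, 3.112, -0.004]
ft_force: [-0.3, -0.6, -1.9]
width: 33.7
```

```bash
python3 -c "
from h import *
go(582,345,7,177.7)"
```

```text
t 33.9 pos [579.9 345.4  14.3] yaw 177.4 tiltz [ 0.028 -0.003 -1.   ] w 33.7 F [-0.3 -0.6 -1.9]
shift now [-0.019 -0.003  0.073] shift at target yaw [-0.021 -0.003  0.073] twist -0.003
```

Call:
move_arm(motion=[[0, [-0.01, 0, 0.03], 0], [0, [-0.01, 0, 0.03], 0], [0, [0, 0, 0.02], 0], [0, [0, 0, 0.01], 0], [0, [0, 0, 0], 0]])

```text
t: 34.27
ee_pos: [583.1, 345.4, 7.6]
orientation: [0.071, 3.112, -0.003]
ft_force: [-1.0, 0.1, -2.8]
width: 33.7
```

```bash
python3 -c "
from h import *
go(582,345,7,177.7)"
```

```text
t 34.3 pos [583.1 345.4   7.6] yaw 177.4 tiltz [ 0.029 -0.003 -1.   ] w 33.7 F [-1.   0.1 -2.8]
shift now [ 0.011 -0.004  0.005] shift at target yaw [ 0.011 -0.004  0.006] twist -0.003
```

Call:
move_arm(motion=[[0, [0.01, 0, 0.02], 0], [0, [0, 0, 0.01], 0], [0, [0, 0, 0], 0]])

```text
t: 34.52
ee_pos: [583.6, 345.9, 7.4]
orientation: [0.071, 3.109, -0.001]
ft_force: [0.6, -0.2, -3.0]
width: 33.8
```

Call:
move_arm(motion=[[0.5, [0, 0, 0], 0], [0.6, [0, 0, 0], 0], [0.6, [0, 0, 0], 0], [0.6, [0, 0, 0], 0], [0.6, [0, 0, -0.1], 0]])

```text
t: 34.93
ee_pos: [584.1, 346.4, 17.2]
orientation: [0.071, 3.107, 0.001]
ft_force: [0.3, 0.6, 0.2]
width: 53.0
```

Call:
move_arm(motion=[[0.6, [0, 0, -0.3], 0], [0.6, [0, 0, -0.4], 0], [0.6, [0, 0, -0.4], 0], [0.6, [0.2, 0, 0], 0], [0.6, [0.3, 0, 0], 0]])

```text
t: 35.35
ee_pos: [534.6, 349.3, 133.8]
orientation: [0.075, 3.102, 0.005]
ft_force: [-0.9, 0.1, -0.7]
width: 52.8
```

Call:
move_arm(motion=[[0.6, [0.3, -0.2, -0.1], 0], [0.6, [0.3, -0.2, -0.1], 0], [0.6, [0.1, 0, 0], 0], [0.6, [0, 0, 0], 0], [0.6, [0, 0, 0], 0]])

```text
t: 35.77
ee_pos: [456.7, 312.9, 156.9]
orientation: [0.072, 3.097, 0.012]
ft_force: [0.4, 0.7, 0.3]
width: 52.8
```

```bash
python3 - <<'E'
from h import *
go(500,300,150,180)
for c in ["side","scene"]:
    p=P(c); im=optics.get_image(c); cv2.imwrite(f"pics/{c}9.png",im[:,:,::-1])
    for n,z in [("long_bar",14),("short_bar",14),("quoin_a",21),("slug",29)]:
        for d in optics.regions_of(c,n): print(c,n,round(float(d["confidence"]),2),d["pixels"].sum(),*rect(p,d["pixels"],z))
    if c=="side": cv2.imwrite("pics/z9.png",cv2.resize(im[170:390,180:410,::-1],None,fx=2.6,fy=2.6,interpolation=cv2.INTER_CUBIC))
look('w18',[('long_bar',14),('tray_long_bar',16)])
E
```

```text
t 35.8 pos [456.7 312.9 156.9] yaw 177.3 tiltz [ 0.044  0.007 -0.999] w 52.8 F [0.4 0.7 0.3]
shift now [-0.435 -0.109  0.087] shift at target yaw [-0.433 -0.129  0.069] twist -0.03
side long_bar 0.78 804 [581.  347.9] [ 38.4 115.6] 177.1
side short_bar 0.77 189 [572.9  95.9] [38.2 82.4] 3.6
side quoin_a 0.65 166 [779.7  37.8] [33.4 65.7] 84.9
scene long_bar 0.59 269 [577.8 343.1] [ 38.6 112.7] 176.0
scene short_bar 0.5 253 [568.6  94.3] [35.9 88.9] 2.3
scene short_bar 0.37 173 [543.9 -47.2] [30.5 63.9] 5.0
scene quoin_a 0.57 137 [774.   24.4] [37.8 57.2] 82.8
scene quoin_a 0.49 84 [760.1 354.9] [32.6 47. ] 120.2
scene quoin_a 0.46 138 [602.4 -50.3] [26. 63.] 5.6
scene quoin_a 0.45 140 [538.3 -47.6] [25. 60.] 3.4
scene slug 0.71 102 [ 566.1 -205. ] [11.2 94.5] 179.5
scene slug 0.61 1556 [577.9  87.1] [121.4 189.8] 0.8
[456.6 312.5 155.5] [0.073 3.098 0.01 ] [ 0.59  0.39  1.87 -0.03  0.84 -0.92] cam [371. 315. 314.]
long_bar 0.81 2771 [565.6 345.8] [33.7 87.6] 178.5
long_bar 0.48 1342 [547.4  96.9] [39.3 42.5] 3.2
tray_long_bar 0.79 9546 [600.1 343.2] [117.7 189.3] 176.4
```

View pics/z9.png

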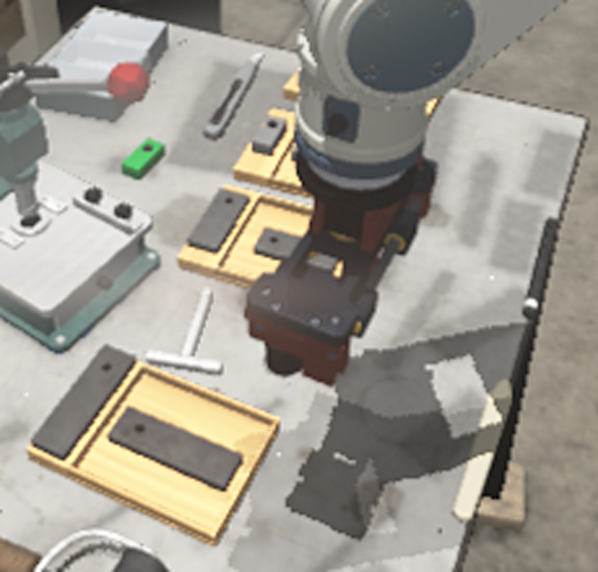

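The long bar lies flat inside its tray at (175,447) in the zoomed view. The masks put it at about (580, 345), so it spans x 524–636 in a bay of 515–645. All five parts are placed and the arm is clear, so I'm handing in.

```bash
python3 -c "
from h import *
print(order.close_job())"
```

```text
the job is handed in; nothing more can be done
None
```

I put all five parts in their matching trays and handed the job in at about 37 s of robot time. No verdict was reported. Nothing was dropped, and no force above about 5 N showed in any reading.

| Part | Tray | Measured centre (x, y), mm | Bay centre (x, y), mm | Last check |
|---|---|---|---|---|
| Slug | slug | (577.5, −205) | about (579, −204) | standing, wrist view after release; scene-camera mask gave x = 566 |
| Short bar | short bar | (571.4, 94.3) | about (572, 94) | flat, wrist mask after release; side and scene masks agree within 3 mm |
| quoin_b | quoin | about (605, −49) | about (577, −50) | flat, back half of the tray |
| quoin_a | quoin | about (543, −48) | about (577, −50) | flat, front half of the tray, end to end with quoin_b |
| Long bar | long bar | about (580, 345) | about (580, 345) | flat inside the rim, side and scene cameras |

- **Slug disagreement:** the 566 mm reading came from a small mask. I trusted the wrist view, and both values lie inside the rim.
- **Last pictures:** in the final side view the arm hid the slug and quoin trays. The slug and both quoins rest on the last wrist picture, taken before the long bar was moved. The scene-camera masks, also taken at the end, agree for the quoins within about 5 mm.
- **Tool tilt:** the tool drifted up to about 0.06 rad during moves. I left it, since the parts lie flat after release.
- **Set-down height:** the force readings did not clearly show the moment each part touched the floor. I released at the calculated floor height, to within about 1 mm.

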